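# Stack a photo panel over a cork sheet and hold the clamp dial at the third click

### The job

A photo panel lies in the desk clamp: lay the cork sheet squarely on it, stack the other photo panel squarely on the cork, picture up, and let go. Then grip the clamp's spring-return dial, turn it clockwise past two clicks to the third so that the jaw closes on the stack, and finish while still holding the dial there. Leave the other things on the desk alone.

Things in the scene. Friction and masses are not known exactly. Their poses are not given: they have to be found in the camera images.
- tray (a point): Centre of the floor of the clamp's tray, 12 mm above the desk; axes turn with the clamp, a fixed aluminium device 110 mm (x) by 255 mm (y). Fence: inner face at y = -50 mm, 46 mm high. Jaw face at y = +56 mm with the dial at rest. Both x sides open. Grey housing (84 x 90 mm, 50 mm high) at y = +86 to +176 mm, dial on top. Heights are above the desk.
- base_panel: Loose wooden photo panel lying in the tray, picture up: 58 mm (x) by 90 mm (y) by 18 mm thick, 65 g. Origin at the centre of its underside, z up. Its y runs about along the tray's y, from the fence to the jaw.
- separator: Loose stiff sheet of cork, 66 mm (x) by 90 mm (y) by 5 mm thick, 26 g. Origin at the centre of its underside, z up. It starts flat on a fixed dark brown box, 44 x 74 mm and 30 mm high, long sides alike, so its edges overhang and it can be gripped across its 66 mm width. Laid on the base panel, its underside is again 30 mm above the desk.
- next_panel: The other loose wooden photo panel, the same as the base panel: 58 mm (x) by 90 mm (y) by 18 mm thick, 65 g, lying on the desk picture up. Origin at the centre of its underside, z up. Stacked, its underside is 35 mm above the desk.
- dial_bar: Black bar grip on the dial: 56 mm long (x), 14 mm thick (y), 24 mm high (59 to 83 mm above the desk), white line at its pointer (+x) end. Origin on the upright turning axis at the bar's underside; x = 0, y = +131 mm in the tray's frame. It turns with the dial; at rest its x axis lies 0.6 rad anticlockwise (from above) of the tray's. Disc below: 62 mm wide.
- dial (a joint): Dial angle, rad: 0 at rest, grows clockwise seen from above. Clicks (soft, not latching; marked by white dots after the rest dot) at 0.4, 0.8, 1.2; stop at 1.5. Return spring 0.08 N m at rest, 0.18 at 1.2; clicks +-0.05, jaw on stack about 0.15 more. Let go, it runs back to 0. Drives the jaw 18 mm per rad to the fence; the jaw squares the stack and presses by a spring.
- jaw: The clamp's moving jaw, an aluminium block 50 mm (x) by 12 mm (y) by 34 mm high, driven by the dial and springy against the stack (1.5 N per mm). Origin at its centre, 31 mm above the desk.
- mouse: Bystander: black computer mouse, 95 x 55 mm, 34 mm high. Leave alone.
- mug: Bystander: white mug, 80 mm wide, 95 mm high. Leave alone.
- coaster: Bystander: square wooden coaster, 95 x 95 x 8 mm, no picture. Leave alone.
- alarm_clock: Bystander: white twin-bell alarm clock, about 130 mm high. Leave alone.
- stapler: Bystander: black stapler, 135 x 34 mm, 45 mm high. Leave alone.
Not all that is in view belongs to the job. What is shaped like the next_panel but pink is not meant. What is shaped like the base_panel but red is not meant.

How it is judged (in metres and radians):
On the way, in this order (a step that is already met when the one before it is completed fails the run):
1. the cork separator lies flat and square on the base panel in the tray, let go (x of base_panel in the frame of tray between -0.012 and 0.012 m and y of base_panel in the frame of tray between -0.012 and 0.016 m and z of base_panel in the frame of tray between -0.003 and 0.004 m and x of separator in the frame of base_panel between -0.009 and 0.009 m and y of separator in the frame of base_panel between -0.009 and 0.009 m and z of separator in the frame of base_panel between 0.015 and 0.0205 m and angle between the y axis of separator and the y axis of base_panel, either way round below 0.12 rad and angle between the z axis of separator and the z axis of base_panel, either way round below 0.06 rad and contact force between each of the arm, the fingers and separator below 0.2 N), for 0.2 s.
2. the next panel lies flat and square on the separator, let go, the dial still at rest (all of step 1 and x of next_panel in the frame of separator between -0.009 and 0.009 m and y of next_panel in the frame of separator between -0.009 and 0.009 m and z of next_panel in the frame of separator between 0.003 and 0.0075 m and angle between the y axis of next_panel and the y axis of base_panel, either way round below 0.12 rad and angle between next_panel's own z axis and vertical below 0.08 rad and contact force between each of the arm, the fingers and next_panel below 0.2 N and value of joint dial below 0.3 rad), for 0.2 s.
At the end, for the whole second after the job is handed in: The fingers hold the dial still at its third click (1.2 rad +- 0.15); base panel, cork and next panel lie flat in that order in the tray, each within 9 mm and 0.12 rad of the one below; next panel within 3 mm of the fence, square to 0.06 rad; jaw pressing the stack; robot touches none of the three (all of step 1 and value of joint dial between 1.05 and 1.35 rad and velocity of joint dial between -0.1 and 0.1 rad/s and contact force between the fingers and dial_bar above 1 N and x of next_panel in the frame of separator between -0.009 and 0.009 m and y of next_panel in the frame of separator between -0.009 and 0.009 m and z of next_panel in the frame of separator between 0.003 and 0.0075 m and angle between the y axis of next_panel and the y axis of base_panel, either way round below 0.12 rad and angle between next_panel's own z axis and vertical below 0.08 rad and contact force between each of the arm, the fingers and base_panel below 0.2 N and contact force between each of the arm, the fingers and next_panel below 0.2 N and angle between the y axis of next_panel and the y axis of tray, either way round below 0.06 rad and y of next_panel in the frame of tray below -0.002 m and (contact force between jaw and base_panel above 1 N or contact force between jaw and separator above 1 N or contact force between jaw and next_panel above 1 N) and linear speed of next_panel below 0.02 m/s); the arm keeps its last pose, push and grip.
It fails at once if a bystander is pushed more than 30 mm or tipped (distance of any of mouse, mug, coaster, alarm_clock, stapler from where it was at the start of the episode above 0.03 m or angle between any of mouse, mug, coaster, alarm_clock, stapler's own z axis and vertical above 0.3 rad).
It also fails if it takes over 58 s, if anything falls off the work surface, if the arm or the gripper's body presses on something with over 40 N, if the wrist force passes 120 N, or if a joint passes its speed limit or range.

### The arm

A 7-joint arm with a two-finger parallel gripper is mounted at the origin on the work surface. World frame = base frame: x ahead of the robot, y to its left, z up, the work surface at z = 0. Lengths are in mm, angles in rad, forces in N, time in s.
With the tool pointing down it reaches from about 375 to 925 mm from the base axis. Payload 3.1 kg.
Tool frame: the origin (TCP) lies at the very end of the fingers, on their centre line; the grasp point (between the pads) lies 19 mm behind it; z points along the fingers, y is the line along which they close (so a half turn about z gives the same grasp; the last joint's range is limited). The gripper opens to 85 mm and grips with 20 to 120 N. Pads are 22 mm wide; open, the fingers measure 114 mm over their backs; the gripper's body (76 mm by 85 mm) begins 54 mm behind the grasp point. The pads swing forward as they close: fully open they stand 13 mm farther back than shut.
Start: joints at [-1.317, 0.383, 0.044, 1.598, -0.018, 1.161, -0.05], TCP at [223.96, 610.201, 231.269] pointing down, gripper open.
Joint ranges: [-2.61, 2.61], [-0.41, 2.15], [-1.48, 1.57], [0, 2.5], [-1.57, 4.71], [0.05, 1.97], [-2.85, 2.85]. Speed limits (rad/s): [2.79, 2.79, 3.14, 3.14, 3.14, 3.14, 3.14].

### API

Orientations are given as a 3x3 rotation matrix whose columns are the frame's x, y, z axes.
In Python, from workcell import r gives the robot as it stands.
- The arm moves only by the shell command python3 -m pendant 'ROWS'. ROWS is text: rows parted by semicolons, each of 7 numbers parted by spaces: the shift along the tool's x, y, z in m, then the turn, a rotation vector about the tool's x, y, z in degrees, then the opening, from -1 (shut) to 1 (fully open). A call has 1 to 20 rows; each row is the pose to reach, as a shift and turn from the pose commanded when the call began, along the tool's axes at that moment; what a row does not reach only later rows make up. A row lasts 1/8 s, in which the tool goes at most 62.5 mm and 10.7 degrees, less where a joint would pass 70% of its speed; a pose out of reach is approached as far as the arm can. A call with a gripper value outside its range is refused whole. The fingers move at their own pace and stop on an object; the grip force is fixed at half the most. Time passes only in rows, so rows that repeat a pose let the fingers close. It gives the time, the measured TCP pose, the force, the opening and the grip force at its end, in the units of the state.
- r.get_obs(): the state, without advancing time (a new reading comes with each control period).
- r.read_camera(name): name is "scene" or "side" or "wrist"; returns a dict with "image" (480x640x3 uint8, blue, green, red), "depth" (480x640 float32, mm along the optical axis (not along the pixel's ray), 0 where there is no reading), "vertical_fov" (degrees; the focal length in pixels is half the picture's height over the tangent of half this angle, whatever the lens; pixels are square), "cx", "cy" (the principal point, pixels), "camera_from_world" (4x4, takes a point from world to camera coordinates). Camera axes: x right, y down, z forward; pixel columns grow to the right and rows downward; lengths in mm; the calibration is good to about 2 mm. The wrist camera is an equidistant fisheye: a pixel r from the principal point sees the ray r / f radians off the axis. A picture is of the moment at which its call begins.
- r.close_job(): hands the job in; it is judged then, once.
Trained networks look in a picture, given as the dict that the camera call returned (one of the last four; its "shot" number tells which), for a name from the list of things; names that differ only in an ending like _2 or _b are one class to them, and where a whole thing is asked for, a point or a joint stands for the part that bears it (a point fixed in the world has none). Each returns a list of dicts, best first, with "score" (0 to 1); they miss things now and then, are a little off and sometimes report something else, mostly with a low value. They report only what shows in the picture. A call takes as long as a camera call. They do not tell look-alikes from the thing itself.
- r.masks_of(picture, name): "region" (480x640 bool, what is visible of it) and "position" ([column, row] in pixels, amid what is visible of it).
The state is a dict: "time": time; "qpos": joint angles; "qvel": joint speeds; "effort": joint torques, N m; "ee_pos": TCP position; "tool_rot": TCP orientation; "wrist_force": force on the tool from outside, world axes, zero at the start; "torque": the same for the moment, N m; "gripper_width": finger opening in mm; "grip_force": force on a finger pad.
Only numpy, scipy, OpenCV 4.12 (cv2) and the standard library are available. Lean on these libraries where they do the work, as an engineer would, in place of code of your own. Each camera call takes 0.05 s, during which the arm holds its last target. There are 200 camera calls.

## Working session

There is one attempt and no reset: what is moved stays moved. The work goes in short steps, Python scripts to look and compute and a shell command to move; the robot and the scene stay as the last step left them, time stands still between calls to the robot, and variables do not carry over. Pictures are saved under pics/ and viewed, at most 10 in all, crops included, and the job is handed in when it is done.

```bash
ls; mkdir -p pics
cat > h.py <<'E'
import numpy as np, cv2
from workcell import r
def cam(n):
    p=r.read_camera(n); return p
def K(p): return 240/np.tan(np.radians(p["vertical_fov"])/2)
def cloud(p,m=None):
    f=K(p); v,u=np.mgrid[:480,:640]; d=p["depth"].astype(float)
    x=(u-p["cx"])/f; y=(v-p["cy"])/f
    P=np.stack([x*d,y*d,d],-1)
    T=np.linalg.inv(p["camera_from_world"]); W=P@T[:3,:3].T+T[:3,3]
    W[d==0]=np.nan
    return W
def proj(p,X):
    T=p["camera_from_world"]; c=np.atleast_2d(X)@T[:3,:3].T+T[:3,3]; f=K(p)
    return np.c_[c[:,0]/c[:,2]*f+p["cx"], c[:,1]/c[:,2]*f+p["cy"]]
E
python3 - <<'E'
from h import *
for n in("scene","side"):
    p=cam(n); cv2.imwrite(f"pics/{n}0.png",p["image"])
    W=cloud(p); print(n,p["vertical_fov"],np.linalg.inv(p["camera_from_world"])[:3,3])
    for k in("base_panel","separator","next_panel","dial_bar","jaw","tray","mug","mouse","alarm_clock","stapler","coaster"):
        for d in r.masks_of(p,k)[:3]:
            w=W[d["region"]]; w=w[~np.isnan(w[:,0])]
            if len(w)<5: continue
            t=w[w[:,2]>np.percentile(w[:,2],90)-6]
            rc=cv2.minAreaRect(t[:,:2].astype(np.float32))
            print(k,round(d["score"],2),np.round(d["position"]),len(w),"med",np.round(np.median(w,0)),"ztop",round(np.percentile(w[:,2],90)),"rect",np.round(rc[0]),np.round(rc[1]),round(rc[2],1))
print(r.get_obs())
E
```

```text
pics
scene 52.04195362968214 [1023.21318606  864.13586974  686.69067977]
base_panel 0.72 [314. 236.] 504 med [570. -31.  30.] ztop 32 rect [557. -28.] [ 57. 100.] 11.3
base_panel 0.68 [369. 219.] 550 med [396. -50.  18.] ztop 20 rect [391. -59.] [64. 88.] 46.5
base_panel 0.63 [432. 312.] 1092 med [489. 319.  18.] ztop 20 rect [484. 312.] [92. 59.] 77.4
separator 0.77 [297. 173.] 281 med [ 445. -354.   36.] ztop 37 rect [ 444. -358.] [95. 64.] 58.0
next_panel 0.96 [430. 315.] 1226 med [489. 319.  18.] ztop 20 rect [483. 311.] [95. 60.] 76.5
next_panel 0.78 [403. 249.] 744 med [394. 107.  18.] ztop 20 rect [387. 101.] [95. 60.] 15.7
dial_bar 0.95 [350. 249.] 468 med [544. 104.  60.] ztop 83 rect [536.  92.] [60. 14.] 41.8
jaw 0.68 [332. 245.] 208 med [550.  28.  44.] ztop 49 rect [555.  38.] [64. 36.] 7.4
tray 0.58 [340. 259.] 2936 med [565.  97.  33.] ztop 59 rect [543.  93.] [57. 75.] 51.9
tray 0.34 [447. 370.] 1984 med [562. 451.  41.] ztop 46 rect [552. 443.] [132.  31.] 7.1
mug 0.71 [228. 193.] 1183 med [ 676. -304.   65.] ztop 91 rect [ 667. -334.] [83. 77.] 68.1
mouse 0.81 [340.
[... 2021 characters left out ...]
991231]), 'qvel': array([ 0.00155781,  0.00073211, -0.00043571,  0.001823  ,  0.00100684,
       -0.00288198,  0.00114503]), 'effort': array([-2.61212135e-04, -4.33444941e+01,  1.02260605e+00, -2.49919349e+01,
        1.03728575e-02,  1.69320163e-03, -6.13713667e-06]), 'ee_pos': array([223.96218425, 610.17622567, 231.23707374]), 'tool_rot': array([[-9.38758281e-01,  3.44576389e-01, -4.55960200e-05],
       [ 3.44576391e-01,  9.38758279e-01, -6.00468506e-05],
       [ 2.21129144e-05, -7.20807903e-05, -9.99999997e-01]]), 'wrist_force': array([ 0.30947806, -0.58323479,  0.12910113]), 'torque': array([ 0.03253058, -0.00365084,  0.00608664]), 'grip_force': 0.0, 'gripper_width': 85.57755735309746}
```

Run:
```python
import cv2
a=cv2.imread("pics/scene0.png")[120:420,170:520]; b=cv2.imread("pics/side0.png")[140:440,180:480]
cv2.imwrite("pics/s1.png",cv2.resize(a,None,fx=2.0,fy=2.0,interpolation=cv2.INTER_CUBIC)); cv2.imwrite("pics/s2.png",cv2.resize(b,None,fx=2,fy=2,interpolation=cv2.INTER_CUBIC))
```

```text
(no output)
```

View pics/s1.png

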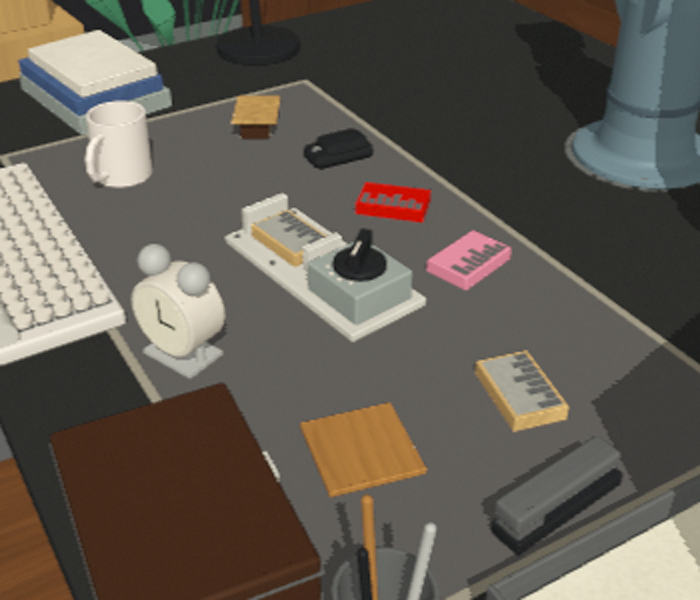

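View pics/s2.png

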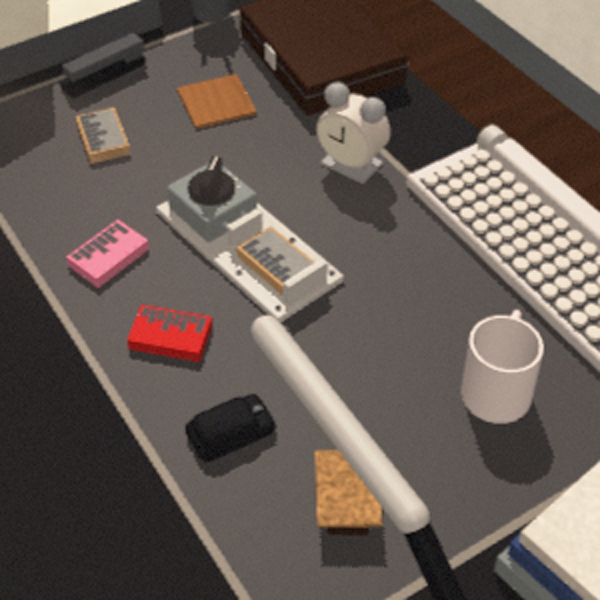

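The natural-coloured next panel is at scene crop (520,390), and the cork is at (255,110) on its box. The pink and red look-alikes are to be left. The side view also shows a white lamp tube overhead, crop (270,330)–(410,510). I'll locate that first.

```bash
cat >> h.py <<'E'
from scipy.spatial.transform import Rotation as R
def go(x,y,z,yaw=None):
    """print tool-frame shift & turn from now to TCP world x,y,z (mm), tool y axis at yaw deg"""
    o=r.get_obs(); Rt=o["tool_rot"]; d=Rt.T@(np.array([x,y,z])-o["ee_pos"])/1000
    s="shift %.4f %.4f %.4f"%tuple(d)
    if yaw is not None:
        a=np.radians(yaw); T=np.c_[[np.sin(a),-np.cos(a),0],[np.cos(a),np.sin(a),0],[0,0,-1]]
        s+="  turn %.2f %.2f %.2f"%tuple(np.degrees(R.from_matrix(Rt.T@T).as_rotvec()))
    print(s)
def st():
    o=r.get_obs(); t=o["tool_rot"]
    print("t",round(o["time"],2),"tcp",np.round(o["ee_pos"],1),"yaw %.1f"%np.degrees(np.arctan2(t[1,1],t[0,1])),"tilt",np.round(t[:2,2],3),"F",np.round(o["wrist_force"],1),"w %.1f g %.1f"%(o["gripper_width"],o["grip_force"]),"q",np.round(o["qpos"],2))
E
python3 - <<'E'
from h import *
for n in("side","scene"):
    p=cam(n); W=cloud(p)
    m=(W[...,2]>140)&(W[...,0]>150)&(W[...,0]<950)&(abs(W[...,1])<650)
    c,l,s,_=cv2.connectedComponentsWithStats(m.astype(np.uint8))
    for i in range(1,c):
        if s[i,4]<60: continue
        w=W[l==i]; print(n,s[i],np.round(np.percentile(w,[1,50,99],axis=0)).tolist())
go(520,0,260,20); go(444,-358,180,-32); st()
E
```

```text
side [  34    0   60  126 3349] [[154.0, 287.0, 259.0], [215.0, 577.0, 453.0], [263.0, 628.0, 680.0]]
side [ 306  298  104  144 2658] [[289.0, -648.0, 435.0], [296.0, -558.0, 470.0], [309.0, -437.0, 477.0]]
scene [289   2  39  18 342] [[294.0, -646.0, 422.0], [306.0, -526.0, 464.0], [311.0, -428.0, 476.0]]
scene [292  86   7  21  64] [[292.0, -650.0, 141.0], [301.0, -647.0, 169.0], [311.0, -638.0, 208.0]]
scene [351 367   7  20 104] [[766.0, 472.0, 140.0], [771.0, 477.0, 158.0], [774.0, 480.0, 170.0]]
scene [379 381  10  18 105] [[744.0, 512.0, 141.0], [749.0, 516.0, 157.0], [753.0, 519.0, 171.0]]
scene [349 394   7  17  97] [[791.0, 508.0, 141.0], [796.0, 512.0, 158.0], [799.0, 514.0, 171.0]]Traceback (most recent call last):
  File "<stdin>", line 9, in <module>
  File "h.py", line 23, in go
    s+="  turn %.2f %.2f %.2f"%tuple(np.degrees(R.from_matrix(Rt.T@T).as_rotvec()))
                                                ~~~~~~~~~~~~~^^^^^^^^
  File "scipy/spatial/transform/_rotation.pyx", line 1143, in scipy.spatial.transform._rotation.Rotation.from_matrix
ValueError: Non-positive determinant (left-handed or null coordinate frame) in rotation matrix 0: [[-6.44848499e-01 -7.64310415e-01 -4.12580081e-05]
 [-7.64310416e-01  6.44848497e-01  5.66653730e-05]
 [ 1.67047702e-05 -6.80745061e-05  9.99999998e-01]].
```

```bash
sed -i 's/\[np.sin(a),-np.cos(a),0\]/[-np.sin(a),np.cos(a),0]/' h.py
python3 - <<'E'
from h import *
go(480,330,260,25); go(520,0,260,0); go(444,-358,180,-32); st()
E
```

```text
shift -0.3369 -0.1748 -0.0288  turn -0.00 -0.00 44.85
shift -0.4882 -0.4708 -0.0287  turn -0.00 -0.00 69.85
shift -0.5402 -0.8331 0.0513  turn -0.00 0.00 101.85
t 1.3 tcp [224.  610.2 231.3] yaw 69.8 tilt [-0. -0.] F [-0.4  0.8 -0.9] w 85.4 g 0.0 q [-1.32  0.38  0.04  1.6  -0.02  1.16 -0.05]
```

```bash
python3 -m pendant '-0.337 -0.175 -0.029 0 0 45 1;-0.337 -0.175 -0.029 0 0 45 1;-0.337 -0.175 -0.029 0 0 45 1;-0.337 -0.175 -0.029 0 0 45 1;-0.337 -0.175 -0.029 0 0 45 1;-0.337 -0.175 -0.029 0 0 45 1;-0.488 -0.471 -0.029 0 0 70 1;-0.488 -0.471 -0.029 0 0 70 1;-0.488 -0.471 -0.029 0 0 70 1;-0.488 -0.471 -0.029 0 0 70 1;-0.488 -0.471 -0.029 0 0 70 1;-0.54 -0.833 0.051 0 0 102 1;-0.54 -0.833 0.051 0 0 102 1;-0.54 -0.833 0.051 0 0 102 1;-0.54 -0.833 0.051 0 0 102 1;-0.54 -0.833 0.051 0 0 102 1;-0.54 -0.833 0.051 0 0 102 1;-0.54 -0.833 0.051 0 0 102 1;-0.54 -0.833 0.051 0 0 102 1;-0.54 -0.833 0.051 0 0 102 1'
cat >> h.py <<'E'
def wcloud(p):
    f=K(p); v,u=np.mgrid[:480,:640]; d=p["depth"].astype(float)
    a=u-p["cx"]; b=v-p["cy"]; rr=np.hypot(a,b)+1e-9; th=np.clip(rr/f,0,1.5)
    P=np.stack([d*np.tan(th)*a/rr,d*np.tan(th)*b/rr,d],-1)
    T=np.linalg.inv(p["camera_from_world"]); W=P@T[:3,:3].T+T[:3,3]; W[d==0]=np.nan
    return W
def meas(W,zlo,zhi,reg,at=None,rad=90):
    m=(W[...,2]>zlo)&(W[...,2]<zhi)&reg
    if at is not None: m&=np.hypot(W[...,0]-at[0],W[...,1]-at[1])<rad
    n,l,s,_=cv2.connectedComponentsWithStats(m.astype(np.uint8))
    i=1+np.argmax(s[1:,4]); w=W[l==i]
    rc=cv2.minAreaRect(w[:,:2].astype(np.float32)); b=cv2.boxPoints(rc)
    e=[b[1]-b[0],b[2]-b[1]]; e=max(e,key=np.linalg.norm); ang=np.degrees(np.arctan2(e[1],e[0]))%180
    print("n",len(w),"c",np.round(rc[0],1),"size",np.round(rc[1],1),"long axis %.1f"%ang,"z %.1f"%np.median(w[:,2]),"bbox",s[i]); return l==i
E
python3 - <<'E'
from h import *
st(); p=cam("wrist"); cv2.imwrite("pics/w1.png",p["image"]); W=wcloud(p)
for d in r.masks_of(p,"separator")[:2]:
    print(d["score"],d["position"]); meas(W,27,43,d["region"])
meas(W,29,42,np.ones((480,640),bool),(444,-358))
E
```

```text
time: 3.8
ee_pos: [444.9, -356.2, 180.3]
tool_rot: [[0.531, 0.848, 0.0], [0.848, -0.531, 0.001], [0.001, -0.0, -1.0]]
wrist_force: [0.1, 0.6, 0.7]
gripper_width: 85.5
grip_force: 0.0
t 3.8 tcp [ 444.9 -356.2  180.3] yaw -32.0 tilt [0.    0.001] F [0.1 0.6 0.7] w 85.5 g 0.0 q [-0.09  0.38  0.84  1.87 -0.33  1.04  0.33]
0.79 [319.4, 223.1]
n 8727 c [ 442.9 -359.7] size [90.  65.7] long axis 58.3 z 35.0 bbox [ 277  173   84  108 8727]
n 8763 c [ 442.9 -359.7] size [90.  65.8] long axis 58.3 z 35.0 bbox [ 277  173   84  108 8763]
```

View pics/w1.png

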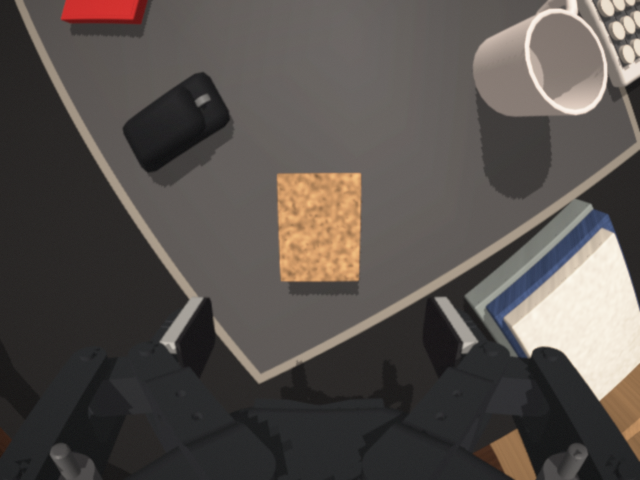

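The wrist view shows the cork at (319,223), clear all round, so I can descend and grip.

Run:
```python
from h import *
go(442.9,-359.7,60,-31.7);go(442.9,-359.7,16,-31.7)
```

```text
shift -0.0049 0.0001 0.1204  turn 0.00 -0.09 -0.24
shift -0.0050 0.0001 0.1644  turn 0.00 -0.09 -0.24
```

```bash
python3 -m pendant '-0.0045 0 0.06 0 0 0 1;-0.0045 0 0.12 0 0 -0.3 1;-0.0045 0 0.15 0 0 -0.3 1;-0.0045 0 0.164 0 0 -0.3 1;-0.0045 0 0.164 0 0 -0.3 1;-0.0045 0 0.164 0 0 -0.3 1;-0.0045 0 0.164 0 0 -0.3 0;-0.0045 0 0.164 0 0 -0.3 -1;-0.0045 0 0.164 0 0 -0.3 -1;-0.0045 0 0.164 0 0 -0.3 -1;-0.0045 0 0.164 0 0 -0.3 -1;-0.0045 0 0.164 0 0 -0.3 -1'; python3 -c "
from h import *
st()"
```

```text
time: 5.4
ee_pos: [442.8, -362.7, 18.4]
tool_rot: [[0.528, 0.849, 0.003], [0.849, -0.528, -0.001], [0.001, 0.003, -1.0]]
wrist_force: [-1.2, 1.3, 6.4]
gripper_width: 63.8
grip_force: 64.7
t 5.4 tcp [ 442.8 -362.7   18.4] yaw -31.9 tilt [ 0.003 -0.001] F [-1.2  1.3  6.4] w 63.8 g 64.7 q [ 0.07  0.62  0.67  1.95 -0.55  0.76  0.51]
```

Run:
```python
from h import *
go(442.9,-361,150,-31.7);go(569,-157,200,7.5)
```

```text
shift 0.0016 -0.0004 -0.1316  turn 0.19 -0.04 -0.17
shift 0.2414 -0.0008 -0.1815  turn 0.19 0.03 -39.37
```

```bash
python3 -m pendant '0.001 0 -0.03 0 0 0 -1;0.001 0 -0.08 0 0 0 -1;0.001 0 -0.132 0 0 0 -1;0.06 0 -0.15 0 0 -9 -1;0.12 0 -0.17 0 0 -18 -1;0.18 0 -0.182 0 0 -28 -1;0.22 0 -0.182 0 0 -37 -1;0.241 0 -0.182 0 0 -39.4 -1;0.241 0 -0.182 0 0 -39.4 -1;0.241 0 -0.182 0 0 -39.4 -1;0.241 0 -0.182 0 0 -39.4 -1'
python3 - <<'E'
from h import *
st(); p=cam("wrist"); cv2.imwrite("pics/w2.png",p["image"]); W=wcloud(p)
A=np.ones((480,640),bool)
np.save("W2.npy",W)
for k,z in(("base_panel",(26,36)),("dial_bar",(75,90)),("jaw",(40,54))):
  for d in r.masks_of(p,k)[:1]:
    print(k,d["score"],d["position"]); meas(W,*z,d["region"])
meas(W,24,36,A,(553,-38),60)
for d in r.masks_of(p,"separator")[:1]:
    w=W[d["region"]]; print(np.nanmedian(w,0)); meas(W,np.nanmedian(w[:,2])-6,np.nanmedian(w[:,2])+6,d["region"])
E
```

```text
time: 6.78
ee_pos: [567.3, -159.8, 198.2]
tool_rot: [[-0.126, 0.992, -0.001], [0.992, 0.126, -0.001], [-0.001, -0.001, -1.0]]
wrist_force: [-0.1, 0.7, -0.6]
gripper_width: 63.7
grip_force: 66.4
t 6.78 tcp [ 567.3 -159.8  198.2] yaw 7.2 tilt [-0.001 -0.001] F [-0.1  0.7 -0.6] w 63.7 g 66.4 q [-0.34  0.35  0.66  1.81 -0.24  1.07  0.53]
base_panel 0.9 [326.4, 73.1]
n 7212 c [557.9 -37.4] size [58.8 90.2] long axis 98.9 z 30.5 bbox [ 289   22   73  105 7212]
dial_bar 0.56 [563.4, 20.4]
n 797 c [756.9  40.4] size [27.8 60.3] long axis 167.4 z 82.5 bbox [549   0  55  42 797]
jaw 0.59 [324.1, 10.3]
n 379 c [549.4  19.4] size [48.2  3.6] long axis 8.1 z 46.9 bbox [294   0  61   7 379]
n 7227 c [557.9 -37.4] size [58.8 90.2] long axis 98.9 z 30.5 bbox [ 289   22   73  106 7227]
[ 566.6961021  -147.74308907  214.68512612]
n 33265 c [ 567.7 -158. ] size [66.5 90.8] long axis 97.1 z 214.7 bbox [  226   203   186   203 33265]
```

View pics/w2.png

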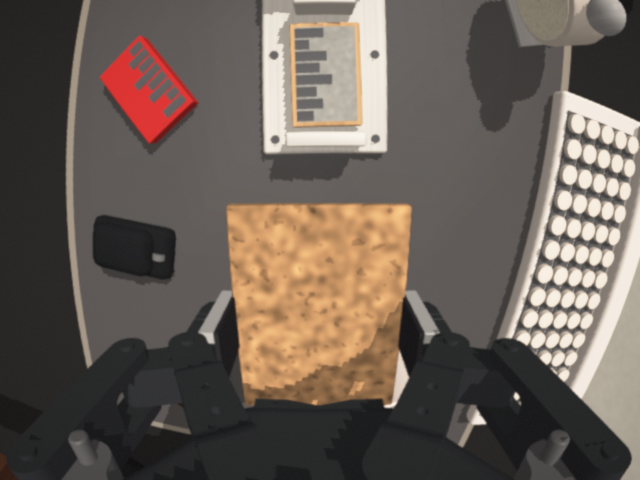

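Run:
```python
from h import *
W=np.load("W2.npy"); m=(abs(W[...,2]-214.7)<8); w=W[m]; A=np.c_[w[:,:2]-[567.7,-158],np.ones(len(w))]
print(np.linalg.lstsq(A,w[:,2],rcond=None)[0])
go(557.5,-39.2,100,8.4);go(557.5,-39.2,30,8.4);go(557.5,-39.2,19.5,8.4)
```

```text
[-5.46232021e-03 -2.34902855e-03  2.14783928e+02]
shift 0.1189 0.0046 0.0983  turn -0.01 0.00 -0.93
shift 0.1189 0.0046 0.1683  turn -0.01 0.00 -0.93
shift 0.1189 0.0046 0.1788  turn -0.01 0.00 -0.93
```

```bash
python3 -m pendant '0.05 0.003 0.02 0 0 0 -1;0.1 0.0046 0.05 0 0 -0.9 -1;0.119 0.0046 0.1 0 0 -0.9 -1;0.119 0.0046 0.13 0 0 -0.9 -1;0.119 0.0046 0.14 0 0 -0.9 -1;0.119 0.0046 0.14 0 0 -0.9 -1;0.119 0.0046 0.14 0 0 -0.9 -1;0.119 0.0046 0.14 0 0 -0.9 -1'
python3 - <<'E'
from h import *
st();go(557.5,-39.2,30,8.4);go(557.5,-39.2,19.5,8.4)
E
```

```text
time: 8.02
ee_pos: [559.0, -38.8, 59.8]
tool_rot: [[-0.146, 0.989, 0.003], [0.989, 0.146, 0.0], [-0.0, 0.003, -1.0]]
wrist_force: [-0.3, 0.5, -0.5]
gripper_width: 63.7
grip_force: 66.4
t 8.03 tcp [559.  -38.8  59.8] yaw 8.4 tilt [0.003 0.   ] F [-0.3  0.5 -0.5] w 63.7 g 66.4 q [-0.45  0.48  0.54  1.96 -0.34  0.78  0.43]
shift -0.0001 -0.0016 0.0298  turn 0.17 0.01 0.00
shift -0.0001 -0.0016 0.0403  turn 0.17 0.01 0.00
```

```bash
python3 -m pendant '0 -0.0016 0.02 0 0 0 -1;0 -0.0016 0.035 0 0 0 -1;0 -0.0016 0.041 0 0 0 -1;0 -0.0016 0.041 0 0 0 -1;0 -0.0016 0.041 0 0 0 -1'
python3 - <<'E'
from h import *
st()
E
python3 -m pendant '0 0 0 0 0 0 0.7;0 0 0 0 0 0 1;0 0 0 0 0 0 1;0 0 0 0 0 0 1;0 0 -0.02 0 0 0 1;0 0 -0.07 0 0 0 1;0 0 -0.13 0 0 0 1;-0.03 0 -0.18 0 0 0 1;-0.08 0 -0.18 0 0 0 1;-0.08 0 -0.18 0 0 0 1;-0.08 0 -0.18 0 0 0 1'
python3 - <<'E'
from h import *
st(); p=cam("wrist"); cv2.imwrite("pics/w3.png",p["image"]); W=wcloud(p); np.save("W3.npy",W)
A=np.ones((480,640),bool)
for k,z in(("separator",(26,44)),("dial_bar",(75,90)),("jaw",(40,54))):
  for d in r.masks_of(p,k)[:1]:
    print(k,d["score"],d["position"]); meas(W,*z,d["region"])
meas(W,31,40,A,(557,-38),60)
meas(W,75,90,A,(537,91),50)
E
```

```text
time: 8.65
ee_pos: [554.3, -38.3, 18.4]
tool_rot: [[-0.147, 0.989, -0.005], [0.989, 0.147, 0.003], [0.003, -0.004, -1.0]]
wrist_force: [-8.7, 1.1, 17.7]
gripper_width: 64.0
grip_force: 68.1
t 8.65 tcp [554.3 -38.3  18.4] yaw 8.4 tilt [-0.005  0.003] F [-8.7  1.1 17.7] w 64.0 g 68.1 q [-0.42  0.55  0.5   1.98 -0.39  0.72  0.47]
time: 10.02
ee_pos: [567.6, -117.8, 198.0]
tool_rot: [[-0.146, 0.989, 0.001], [0.989, 0.146, 0.001], [0.001, 0.001, -1.0]]
wrist_force: [-0.5, -0.0, 0.2]
gripper_width: 84.8
grip_force: 0.0
t 10.03 tcp [ 567.6 -117.8  198. ] yaw 8.4 tilt [0.001 0.001] F [-0.5 -0.   0.2] w 84.8 g 0.0 q [-0.41  0.33  0.66  1.83 -0.23  1.06  0.48]
separator 0.62 [317.3, 119.7]
n 8548 c [555.2 -37. ] size [66.1 90.1] long axis 98.2 z 35.1 bbox [ 277   68   82  108 8548]
jaw 0.79 [318.9, 45.5]
n 999 c [548.5  24.4] size [50.1 12.7] long axis 8.2 z 47.9 bbox [288  37  65  17 999]
n 8614 c [555.3 -36.4] size [66.2 89. ] long axis 98.0 z 35.1 bbox [ 277   68   82  107 8614]Traceback (most recent call last):
  File "<stdin>", line 8, in <module>
  File "h.py", line 38, in meas
    i=1+np.argmax(s[1:,4]); w=W[l==i]
        ~~~~~~~~~^^^^^^^^^
    return _wrapfunc(a, 'argmax', axis=axis, out=out, **kwds)
    return bound(*args, **kwds)
ValueError: attempt to get argmax of an empty sequence
```

View pics/w3.png

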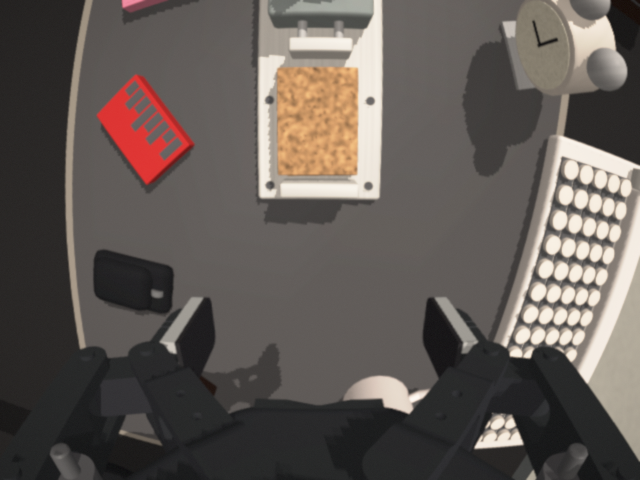

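The view shows the cork squarely on the base panel at (317,120), in line with the jaw at (319,45). Next I go to the next panel.

Run:
```python
from h import *
go(470,252,185,-13)
```

```text
shift 0.3784 -0.0416 0.0122  turn -0.06 -0.04 21.59
```

```bash
python3 -m pendant '0.06 -0.01 0.01 0 0 7 1;0.12 -0.02 0.01 0 0 14 1;0.18 -0.03 0.01 0 0 21.6 1;0.24 -0.04 0.01 0 0 21.6 1;0.3 -0.042 0.01 0 0 21.6 1;0.35 -0.042 0.01 0 0 21.6 1;0.378 -0.042 0.01 0 0 21.6 1;0.378 -0.042 0.01 0 0 21.6 1;0.378 -0.042 0.01 0 0 21.6 1'
python3 - <<'E'
from h import *
st(); p=cam("wrist"); cv2.imwrite("pics/w4.png",p["image"]); W=wcloud(p)
for d in r.masks_of(p,"next_panel")[:2]:
    print(d["score"],d["position"]); meas(W,12,24,d["region"])
meas(W,13,24,np.ones((480,640),bool),(483.5,310),60)
go(483.5,310,60,-13);go(483.5,310,6,-13)
E
```

```text
time: 11.35
ee_pos: [470.6, 249.0, 187.0]
tool_rot: [[0.228, 0.974, -0.0], [0.974, -0.228, -0.001], [-0.001, -0.0, -1.0]]
wrist_force: [-0.1, -0.7, 0.2]
gripper_width: 85.5
grip_force: 0.0
t 11.35 tcp [470.6 249.  187. ] yaw -13.2 tilt [-0.    -0.001] F [-0.1 -0.7  0.2] w 85.5 g 0.0 q [-1.04  0.23  0.54  1.94 -0.14  1.01 -0.67]
0.61 [272.8, 367.8]
n 3856 c [387.5 100.8] size [90.3 58.9] long axis 16.2 z 18.1 bbox [ 224  333  100   69 3856]
0.57 [315.0, 144.4]
n 7273 c [483.4 311.8] size [90.  58.3] long axis 76.7 z 18.4 bbox [ 281   89   71  107 7273]
n 7301 c [483.4 311.8] size [90.  58.3] long axis 76.7 z 18.4 bbox [ 281   89   71  107 7301]
shift 0.0633 -0.0022 0.1271  turn -0.00 0.05 -0.32
shift 0.0633 -0.0022 0.1811  turn -0.00 0.05 -0.32
```

View pics/w4.png

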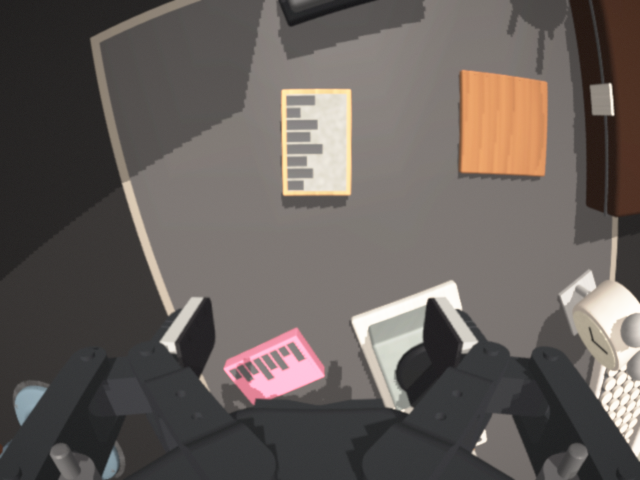

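```bash
python3 -m pendant '0.055 -0.002 0.06 0 0 0 1;0.065 -0.002 0.12 0 0 0 1;0.065 -0.002 0.16 0 0 0 1;0.065 -0.002 0.18 0 0 0 1;0.065 -0.002 0.18 0 0 0 1;0.065 -0.002 0.18 0 0 0 1;0.065 -0.002 0.18 0 0 0 0;0.065 -0.002 0.18 0 0 0 -1;0.065 -0.002 0.18 0 0 0 -1;0.065 -0.002 0.18 0 0 0 -1;0.065 -0.002 0.18 0 0 0 -1;0.065 -0.002 0.18 0 0 0 -1'
python3 - <<'E'
from h import *
st(); go(483.5,311,160,-13); go(573.8,-147,210,8.2)
E
```

```text
time: 12.95
ee_pos: [485.2, 314.7, 9.8]
tool_rot: [[0.228, 0.974, 0.003], [0.974, -0.228, 0.003], [0.003, 0.002, -1.0]]
wrist_force: [-2.4, -1.5, 7.4]
gripper_width: 55.5
grip_force: 62.0
t 12.95 tcp [485.2 314.7   9.8] yaw -13.2 tilt [0.003 0.003] F [-2.4 -1.5  7.4] w 55.5 g 62.0 q [-0.99  0.57  0.41  1.93 -0.34  0.71 -0.6 ]
shift -0.0035 -0.0005 -0.1502  turn 0.11 -0.18 -0.17
shift -0.4287 0.1919 -0.2012  turn 0.14 -0.16 -21.37
```

```bash
python3 -m pendant '0 0 -0.03 0 0 0 -1;0 0 -0.09 0 0 0 -1;0 0 -0.15 0 0 0 -1;-0.05 0.02 -0.18 0 0 -5 -1;-0.1 0.045 -0.2 0 0 -10 -1;-0.15 0.067 -0.201 0 0 -16 -1;-0.2 0.09 -0.201 0 0 -21.4 -1;-0.25 0.112 -0.201 0 0 -21.4 -1;-0.3 0.134 -0.201 0 0 -21.4 -1;-0.35 0.157 -0.201 0 0 -21.4 -1;-0.4 0.179 -0.201 0 0 -21.4 -1;-0.429 0.192 -0.201 0 0 -21.4 -1;-0.429 0.192 -0.201 0 0 -21.4 -1;-0.429 0.192 -0.201 0 0 -21.4 -1'
python3 - <<'E'
from h import *
st(); p=cam("wrist"); cv2.imwrite("pics/w5.png",p["image"]); W=wcloud(p); np.save("W5.npy",W)
A=np.ones((480,640),bool)
meas(W,31,40,A,(556,-38),60)
z=r.get_obs()["ee_pos"][2]
for d in r.masks_of(p,"next_panel")[:3]:
    w=W[d["region"]]; zm=np.nanmedian(w[:,2]); print(d["score"],d["position"],zm)
    if zm>150: meas(W,zm-6,zm+6,d["region"])
m=meas(W,z-2,z+25,A,(573,-146),60)
w=W[m]; w=w[abs(w[:,2]-np.median(w[:,2]))<6]; print(np.linalg.lstsq(np.c_[w[:,:2]-w[:,:2].mean(0),np.ones(len(w))],w[:,2],rcond=None)[0])
E
```

```text
time: 14.7
ee_pos: [572.8, -146.5, 208.4]
tool_rot: [[-0.144, 0.99, -0.0], [0.99, 0.144, 0.001], [0.001, 0.0, -1.0]]
wrist_force: [-0.4, 1.0, -0.8]
gripper_width: 55.4
grip_force: 64.0
t 14.7 tcp [ 572.8 -146.5  208.4] yaw 8.3 tilt [-0.     0.001] F [-0.4  1.  -0.8] w 55.4 g 64.0 q [-0.4   0.35  0.71  1.79 -0.26  1.09  0.54]
n 8051 c [555.2 -36.5] size [65.8 90.7] long axis 98.3 z 35.2 bbox [ 277   37   79  104 8051]
0.77 [316.5, 300.4] 216.65259283708355
n 25860 c [ 573.9 -149. ] size [58.1 89.9] long axis 98.1 z 216.7 bbox [  243   209   152   193 25860]
n 28289 c [ 573.9 -149.1] size [83.1 90. ] long axis 98.5 z 216.7 bbox [  206   207   225   195 28289]
[-5.80001281e-03 -3.46229248e-03  2.16698253e+02]
```

View pics/w5.png

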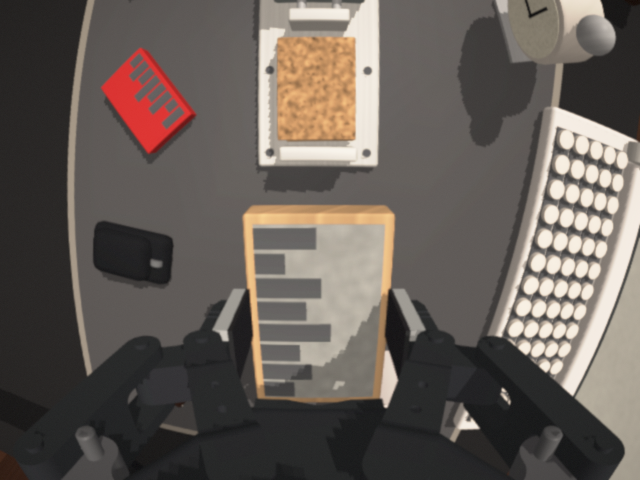

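Run:
```python
from h import *
go(554.1,-34.3,85,8.2)
```

```text
shift 0.1124 -0.0025 0.1234  turn 0.00 -0.09 0.22
```

```bash
python3 -m pendant '0.05 -0.0025 0.02 0 0 0 -1;0.1 -0.0025 0.05 0 0 0 -1;0.1125 -0.0025 0.09 0 0 0 -1;0.1125 -0.0025 0.123 0 0 0 -1;0.1125 -0.0025 0.123 0 0 0 -1;0.1125 -0.0025 0.123 0 0 0 -1;0.1125 -0.0025 0.123 0 0 0 -1;0.1125 -0.0025 0.123 0 0 0 -1'
python3 - <<'E'
from h import *
st();go(554.1,-34.3,45.5,8.2)
E
```

```text
time: 15.8
ee_pos: [555.5, -37.0, 86.7]
tool_rot: [[-0.143, 0.99, 0.003], [0.99, 0.143, 0.0], [0.0, 0.003, -1.0]]
wrist_force: [0.4, -0.2, -1.3]
gripper_width: 55.7
grip_force: 64.0
t 15.8 tcp [555.5 -37.   86.7] yaw 8.2 tilt [0.003 0.   ] F [ 0.4 -0.2 -1.3] w 55.7 g 64.0 q [-0.52  0.44  0.61  1.96 -0.34  0.83  0.42]
shift 0.0028 -0.0011 0.0412  turn 0.16 -0.00 0.02
```

```bash
python3 -m pendant '0.002 -0.001 0.02 0 0 0 -1;0.002 -0.001 0.033 0 0 0 -1;0.002 -0.001 0.04 0 0 0 -1;0.002 -0.001 0.0405 0 0 0 -1;0.002 -0.001 0.0405 0 0 0 -1;0.002 -0.001 0.0405 0 0 0 -1'
python3 - <<'E'
from h import *
st();go(554.1,-34.3,44.7,8.2)
E
```

```text
time: 16.55
ee_pos: [551.8, -34.8, 44.9]
tool_rot: [[-0.143, 0.99, -0.003], [0.99, 0.143, 0.001], [0.002, -0.003, -1.0]]
wrist_force: [-4.8, 0.7, 8.2]
gripper_width: 55.4
grip_force: 65.1
t 16.55 tcp [551.8 -34.8  44.9] yaw 8.2 tilt [-0.003  0.001] F [-4.8  0.7  8.2] w 55.4 g 65.1 q [-0.48  0.51  0.57  1.98 -0.39  0.77  0.46]
shift 0.0002 0.0023 0.0002  turn -0.18 -0.10 0.02
```

```bash
python3 -m pendant '0 0.001 -0.001 0 0 0 -1;0 0 -0.001 0 0 0 0.6;0 0 0 0 0 0 1;0 0 0 0 0 0 1;0 0 0 0 0 0 1;0 0 -0.02 0 0 0 1;0 0 -0.07 0 0 0 1;0 0 -0.13 0 0 0 1;-0.02 0 -0.16 0 0 0 1;-0.05 0 -0.16 0 0 0 1;-0.05 0 -0.16 0 0 0 1;-0.05 0 -0.16 0 0 0 1'
python3 - <<'E'
from h import *
st(); p=cam("wrist"); cv2.imwrite("pics/w6.png",p["image"]); W=wcloud(p); A=np.ones((480,640),bool)
meas(W,49,58,A,(555,-37),60)
meas(W,32,39,A,(555,-37),60)
s=cam("side"); W=cloud(s)
for d in r.masks_of(s,"dial_bar")[:1]: meas(W,76,92,d["region"])
s=cam("scene"); W=cloud(s)
for d in r.masks_of(s,"dial_bar")[:1]: meas(W,76,92,d["region"])
E
```

```text
time: 18.05
ee_pos: [560.0, -83.8, 205.1]
tool_rot: [[-0.143, 0.99, 0.0], [0.99, 0.143, 0.001], [0.001, 0.0, -1.0]]
wrist_force: [0.6, -0.2, -0.3]
gripper_width: 85.2
grip_force: 0.0
t 18.05 tcp [560.  -83.8 205.1] yaw 8.2 tilt [0.    0.001] F [ 0.6 -0.2 -0.3] w 85.2 g 0.0 q [-0.53  0.3   0.71  1.86 -0.22  1.07  0.42]
n 8034 c [554.7 -37.3] size [58.6 89.4] long axis 98.1 z 53.4 bbox [ 283  109   75  111 8034]
n 328 c [586.4 -32.2] size [ 3.4 88.9] long axis 97.8 z 34.9 bbox [356 110   5 105 328]
n 97 c [536.9  89.2] size [56.9 15. ] long axis 42.0 z 83.2 bbox [280 219  11  17  97]
n 108 c [540.2  94.6] size [53.8 14.4] long axis 42.2 z 82.6 bbox [344 235  12  15 108]
```

View pics/w6.png

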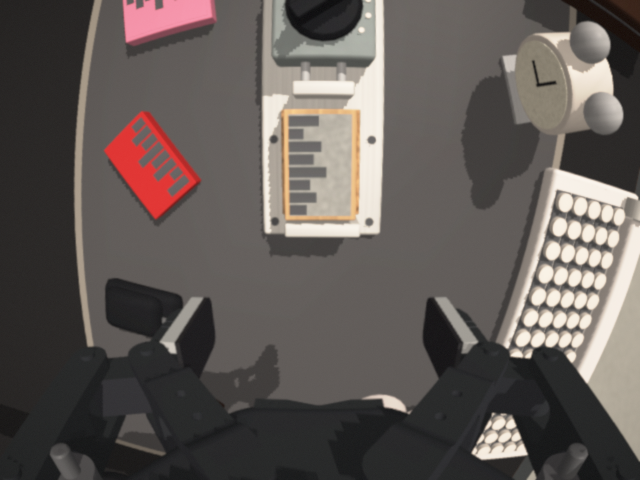

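The panel lies squarely on the cork at (320,164), and the dial shows at (325,5). Next is the dial.

Run:
```python
from h import *
go(500,56,190,-47.4)
```

```text
shift 0.1464 -0.0392 0.0145  turn -0.06 0.00 55.74
```

```bash
python3 -m pendant '0.03 -0.01 0 0 0 9 1;0.06 -0.02 0 0 0 18 1;0.09 -0.03 0.01 0 0 27 0.5;0.12 -0.035 0.014 0 0 36 0;0.146 -0.039 0.014 0 0 45 0;0.146 -0.039 0.014 0 0 55.7 0;0.146 -0.039 0.014 0 0 55.7 0;0.146 -0.039 0.014 0 0 55.7 0;0.146 -0.039 0.014 0 0 55.7 0'
python3 - <<'E'
from h import *
st(); p=cam("wrist"); W=wcloud(p); A=np.ones((480,640),bool)
meas(W,77,92,A,(538.6,92.5),50)
go(538.6,92.5,100,-47.4);go(538.6,92.5,63,-47.4)
E
```

```text
time: 19.42
ee_pos: [500.7, 54.1, 190.8]
tool_rot: [[0.736, 0.677, 0.0], [0.677, -0.736, -0.0], [-0.0, 0.0, -1.0]]
wrist_force: [-0.3, 0.7, 0.7]
gripper_width: 42.7
grip_force: 0.0
t 19.43 tcp [500.7  54.1 190.8] yaw -47.4 tilt [ 0. -0.] F [-0.3  0.7  0.7] w 42.7 g 0.0 q [-0.92  0.18  0.81  2.02 -0.16  1.   -0.86]
n 1665 c [539.1  92.6] size [55.5 13.8] long axis 42.3 z 83.0 bbox [ 305  118   21   82 1665]
shift 0.0539 -0.0028 0.0908  turn 0.01 0.00 -0.05
shift 0.0539 -0.0028 0.1278  turn 0.01 0.00 -0.05
```

```bash
python3 -m pendant '0.045 -0.0025 0.03 0 0 0 0;0.054 -0.0025 0.08 0 0 0 0;0.054 -0.0025 0.11 0 0 0 0;0.054 -0.0025 0.126 0 0 0 0;0.054 -0.0025 0.126 0 0 0 0;0.054 -0.0025 0.126 0 0 0 0;0.054 -0.0025 0.126 0 0 0 0'
python3 - <<'E'
from h import *
st(); go(539,92.6,64,-47.6)
E
```

```text
time: 20.35
ee_pos: [540.0, 93.1, 66.3]
tool_rot: [[0.737, 0.676, 0.003], [0.676, -0.737, 0.001], [0.003, 0.001, -1.0]]
wrist_force: [1.0, -0.4, 0.7]
gripper_width: 42.8
grip_force: 0.0
t 20.35 tcp [540.   93.1  66.3] yaw -47.5 tilt [0.003 0.001] F [ 1.  -0.4  0.7] w 42.8 g 0.0 q [-0.81  0.48  0.68  1.99 -0.42  0.8  -0.72]
shift -0.0011 -0.0003 0.0023  turn 0.06 -0.17 0.13
```

Centred to about 1 mm, so I grip the bar.

```bash
python3 -m pendant '-0.001 0 0.001 0 0 0 -0.4;-0.001 0 0.001 0 0 0 -1;-0.001 0 0.001 0 0 0 -1;-0.001 0 0.001 0 0 0 -1;-0.001 0 0.001 0 0 0 -1'; python3 -c "
from h import *
st()"
```

```text
time: 20.98
ee_pos: [538.5, 91.9, 64.5]
tool_rot: [[0.737, 0.676, 0.001], [0.676, -0.737, 0.0], [0.001, 0.0, -1.0]]
wrist_force: [-1.1, -1.2, 5.9]
gripper_width: 12.6
grip_force: 60.6
t 20.98 tcp [538.5  91.9  64.5] yaw -47.5 tilt [0.001 0.   ] F [-1.1 -1.2  5.9] w 12.6 g 60.6 q [-0.81  0.49  0.68  2.   -0.42  0.8  -0.71]
```

```bash
python3 -m pendant '0 0 0 0 0 5 -1;0 0 0 0 0 10 -1;0 0 0 0 0 15 -1;0 0 0 0 0 20 -1;0 0 0 0 0 25 -1;0 0 0 0 0 30 -1;0 0 0 0 0 35 -1;0 0 0 0 0 40 -1;0 0 0 0 0 45 -1;0 0 0 0 0 50 -1;0 0 0 0 0 55 -1;0 0 0 0 0 60 -1;0 0 0 0 0 65 -1;0 0 0 0 0 69 -1;0 0 0 0 0 69 -1;0 0 0 0 0 69 -1;0 0 0 0 0 69 -1'
python3 - <<'E'
from h import *
st(); p=cam("side"); W=cloud(p)
for k,z in(("dial_bar",(76,92)),("jaw",(40,52)),("next_panel",(48,58)),("base_panel",(48,58))):
  for d in r.masks_of(p,k)[:2]:
    try: print(k,d["score"],np.round(d["position"])); meas(W,*z,d["region"])
    except Exception: pass
s=cam("scene"); a=s["image"][200:300,270:400]; b=p["image"][190:320,230:360]
cv2.imwrite("pics/end.png",np.hstack([cv2.resize(a,(400,400*100//130),interpolation=2),cv2.resize(b,(307,307),interpolation=2)]))
E
```

```text
time: 23.1
ee_pos: [538.5, 92.2, 64.5]
tool_rot: [[0.896, -0.443, 0.0], [-0.443, -0.896, -0.0], [0.0, -0.0, -1.0]]
wrist_force: [-1.9, -1.3, 5.4]
gripper_width: 12.6
grip_force: 60.9
t 23.1 tcp [538.5  92.2  64.5] yaw -116.3 tilt [ 0. -0.] F [-1.9 -1.3  5.4] w 12.6 g 60.9 q [-1.02  0.61  0.96  2.   -0.66  0.87 -1.72]
dial_bar 0.82 [286. 235.]
n 30 c [556.8  83. ] size [21.1 16.1] long axis 63.3 z 82.1 bbox [290 223   7   7  30]
next_panel 0.92 [234. 266.]
next_panel 0.9 [318. 264.]
n 637 c [554.4 -43.2] size [60.9 94.8] long axis 98.6 z 53.7 bbox [299 249  40  32 637]
base_panel 0.92 [263. 306.]
```

View pics/end.png

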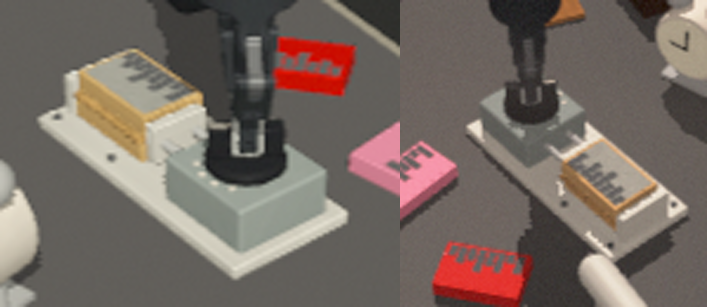

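```bash
python3 -c "
from h import *
print(r.close_job())"
```

```text
the job is handed in; nothing more can be done
None
```

The job is handed in: cork and next panel are stacked squarely on the base panel, and the dial is held at the third click (tool turned 1.20 rad) with the jaw closed on the stack; the hand-in returned no verdict.

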